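# Fit and tension a frame-saw blade

### The arm

A 6-joint arm with a two-finger parallel gripper is mounted at the origin on the work surface. World frame = base frame: x ahead of the robot, y to its left, z up, the work surface at z = 0. Lengths are in m, angles in degrees, forces in N, time in s.
With the tool pointing down it reaches from about 0.375 to 0.9 m from the base axis. Payload 3.1 kg.
Tool frame: the origin (TCP) lies on the centre line of the jaws, within the pads' length; the fingertips stand finger_overhang ahead of it and the grasp point (between the pads) lies 5 mm behind it (finger_overhang is the distance from the TCP to the fingertips, in m); z points along the fingers, y is the line along which they close (so a half turn about z gives the same grasp; the last joint's range is limited). The gripper opens to 87 mm and grips with 3 to 60 N. Pads are 19 mm wide; open, the fingers measure 117 mm over their backs; the gripper's body (75 mm by 190 mm) begins 51 mm behind the grasp point.
Start: joints at [-81.045, 30.224, 82.088, -0, 67.689, -10.227], TCP at [0.205, -0.59, 0.237] pointing down, gripper open.
Joint ranges: [-176.69, 176.69], [-43.24, 126.21], [12.49, 139.97], [-82, 262], [0, 151.66], [-163.58, 163.58]. Speed limits (degrees/s): [159.86, 159.86, 180, 180, 180, 180].

### API

Orientations are given as a 3x3 rotation matrix whose columns are the frame's x, y, z axes.
In Python, from rig import read_state, capture, calibration, hand_in, finger_overhang gives the robot as it stands.
- The arm moves only by the tool send_rows, never from a script. Its argument "plan" is a list of rows, each a list of 5 numbers: the closure in counts, from 0 (fully open) to 255 (shut), then the shift along the tool's x, y, z in m, then the turn about the tool's z in rad. A call has 1 to 20 rows; each row shifts and turns the commanded pose from where the row before left it, along the tool's axes as they then stand; what a row does not reach is not made up. A row lasts 1/12 s, in which the tool goes at most 41.7 mm and 7.16 degrees, less where a joint would pass 70% of its speed; a pose out of reach is approached as far as the arm can. A call is refused whole if a number of a shift passes 0.0417 or a number of a turn 0.125, either way. A call with a gripper value outside its range is refused whole. The fingers move at their own pace and stop on an object; the grip force is fixed at half the most. Time passes only in rows, so rows that do not move let the fingers close. It gives the time, the measured TCP pose, the force, the opening and the grip force at its end, in the units of the state.
- read_state(): the state, without advancing time (a new reading comes with each control period).
- capture(name): name is "scene" or "top" or "wrist"; returns (picture, depth): 384x512x3 uint8, blue, green, red; 384x512 float32, m along the optical axis (not along the pixel's ray), 0 where there is no reading.
- calibration(name): a dict with "fx", "fy", "cx", "cy" (pixels), "xyz" and "rotation" of the camera in the world. Camera axes: x right, y down, z forward; pixel columns grow to the right and rows downward; lengths in m; the calibration is good to about 2 mm. The wrist camera is an equidistant fisheye: a pixel r from the principal point sees the ray r / f radians off the axis. A picture is of the moment at which its call begins: read the wrist's pose just before it. calibration takes no time and is no camera call; for the wrist camera it gives the pose at the moment of the call.
- hand_in(): hands the job in; it is judged then, once.
The state is a dict: "time_s": time; "joint_positions": joint angles; "qvel": joint speeds; "tau": joint torques, N m; "position": TCP position; "tcp_rot": TCP orientation; "force": force on the tool from outside, world axes, zero at the start; "moment": the same for the moment, N m; "opening": opening from 0.0 (shut) to 1.0 (fully open); "grasp_force": force on a finger pad.
Only numpy, scipy, OpenCV 4.12 (cv2) and the standard library are available. Lean on these libraries where they do the work, as an engineer would, in place of code of your own. Each camera call takes 0.05 s, during which the arm holds its last target. There are 200 camera calls.

### The job

Fit the loose blade into the frame saw lying on the bench, both end lugs dropped behind the prongs of the two yokes and resting on the arms, and let go of it. Then wind the red tension wheel clockwise by its crank knob: first the slack comes in against the steady drag of the wheel's brake, then the blade pulls up; stop when the blade is at its set tension of about 35 N, which is felt at the knob as about 6.5 N of push on top of the drag, and let go. Never strain the blade beyond about 50 N (9 N on top of the drag), and leave the mallet, the offcut and the tool cup where they stand.

Things in the scene. Friction and masses are not known exactly. Their poses are not given: they have to be found in the camera images.
- blade: loose saw blade, 160 to 260 g: steel plate 3 mm thick, on edge, teeth up, along its own y; at each end a brass cross lug (24 mm across x, 10 mm along y, 24 mm tall, centred at y = +110 and -110 mm) on which it stands; in the middle an orange grip guard 14 mm wide (x), 60 mm long (y), from 4 to 44 mm up. Origin: centre of underside, z up. Either end fits either yoke
- blade_mid (a point): point inside the blade's orange grip guard, 26 mm above the blade's underside, half-way along, same axes as the blade; the place to grip, closing along the blade's x (14 mm)
- seat (a point): where blade_mid belongs: fixed in the saw, 56 mm above the bench. y runs along the fitted blade towards the wheel, x across it, z up. Here the lugs rest on the wooden arms and clear the prongs of both yokes by 4 mm or more along y. To drop in freely: within 4 mm across, 3 mm along, 0.03 rad in yaw (or yaw + pi)
- saw: the wooden frame saw, fixed flat on the bench; origin on the bench under the seat point, axes as seat. Arms 30 mm tall; stretcher 26 mm tall at x = 85 mm. At each end of the blade's line a dark steel yoke: an open-topped pocket with top 55 mm above the bench, 34 mm wide, and on its inner side two prongs with a 12 mm gap for the plate; the lugs go outside the prongs
- tail_yoke: the fixed yoke, at the -y end (origin and axes as saw): outer faces of its prongs at y = -101 mm, pocket to y = -135 mm. The yoke at the +y end is drawn outwards (+y) by the wheel, 10 mm per rad, through a stiff spring of 7 N per mm; it starts at an unknown place: 8 to 24 mm of slack to wind in before the blade pulls
- wheel_center (a point): on the upright axis of the red tension wheel, 215 mm from the seat along the saw's y, 104 mm above the bench (knob's mid height). Rim radius 55 mm, rim and hub top 78 mm above the bench. Winds clockwise seen from above, 1.3 to 2.9 rad in all. A constant brake drag of 0.5 N m (about 9 N at the knob) holds it where it is left; each N of blade tension adds 0.01 N m
- knob_mid (a point): middle of the black crank knob on the wheel's rim, 55 mm from the axis: upright cylinder 24 mm in diameter, 52 mm tall, from 78 to 130 mm above the bench. It spins freely on its pin, so a gripper holding it need not turn as it goes round. Blade tension of 35 N is felt here as about 6.4 N more than the drag alone
- mallet: bystander: turned wooden carver's mallet standing on its head, 84 mm across, 210 mm tall; origin under its centre; not to be disturbed
- offcut: bystander: lying piece of dark branch, 110 mm long (x), 66 mm thick; origin under its centre; not to be disturbed
- tool_cup: bystander: wooden cup, 84 mm across, 100 mm tall; origin under its centre; not to be disturbed

How it is judged:
By the outcome, as a careful person would: the job done as asked, in the order asked, and still so for the second after the job is handed in, with the robot touching nothing.
It also fails if it takes over 72 s, if anything falls off the work surface, if the arm or the gripper's body presses on something with over 40 N, if the wrist force passes 120 N, or if a joint passes its speed limit or range.

## Working session

There is one attempt and no reset: what is moved stays moved. The work goes in short steps, Python scripts to look and compute and a tool call to move; the robot and the scene stay as the last step left them, time stands still between calls to the robot, and variables do not carry over. Pictures are saved under pics/ and viewed, at most 10 in all, crops included, and the job is handed in when it is done.

Besides the shell and the picture viewer there is one more tool, called after "Call:" by a JSON object that holds its "name" and its "arguments", one argument or row to a line. send_rows: Moves the arm, as the interface text tells. Its arguments: {"type":"object","properties":{"plan":{"type":"array","items":{"type":"array","items":{"type":"number"}}}},"required":["plan"]}

```bash
ls; mkdir -p pics
python3 - <<'E'
from rig import *
import cv2,numpy as np
s=read_state();print({k:np.round(v,3).tolist() for k,v in s.items()});print(finger_overhang)
for n in("scene","top"):
    p,d=capture(n);cv2.imwrite(f"pics/{n}0.png",p);np.savez(f"{n}0.npz",p=p,d=d)
    c=calibration(n);print(n,c)
E
```

```text
pics
{'time_s': 0.0, 'joint_positions': [-81.044, 30.279, 82.156, 0.001, 67.687, -10.227], 'qvel': [0.036, 0.019, 0.004, 0.021, 0.021, -0.042], 'tau': [0.001, -44.004, -17.659, 0.063, 0.058, -0.0], 'position': [0.205, -0.59, 0.236], 'tcp_rot': [[0.944, 0.329, -0.0], [0.329, -0.944, 0.002], [0.0, -0.002, -1.0]], 'force': [0.292, -0.288, -0.072], 'moment': [-0.013, 0.036, 0.009], 'grasp_force': 0.0, 'opening': 1.001}
0.014
scene {'fx': 424.0011470624027, 'fy': 424.0011470624027, 'cx': 260.1887271436202, 'cy': 187.12796778997813, 'xyz': array([ 1.22766717, -0.71558191,  0.80402331]), 'rotation': array([[ 0.69383287,  0.43357119, -0.57498867],
       [ 0.72012153, -0.41265447,  0.55780039],
       [ 0.00457453, -0.80108196, -0.59853718]])}
top {'fx': 398.45531765315843, 'fy': 398.45531765315843, 'cx': 258.2331260092398, 'cy': 192.56009671762294, 'xyz': array([ 0.49253818, -0.06831458,  1.31895557]), 'rotation': array([[-0.02498808, -0.99798421,  0.05833621],
       [-0.99968072,  0.0251642 ,  0.00228617],
       [-0.00374955, -0.05826046, -0.99829438]])}
```

View pics/scene0.png

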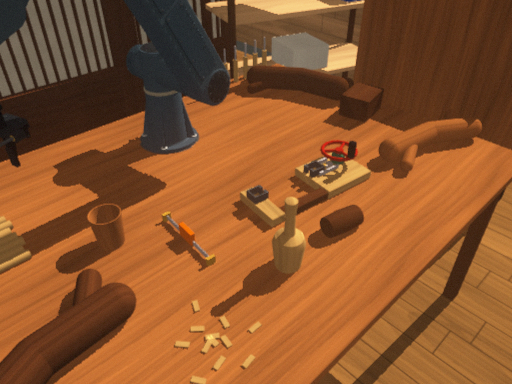

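View pics/top0.png

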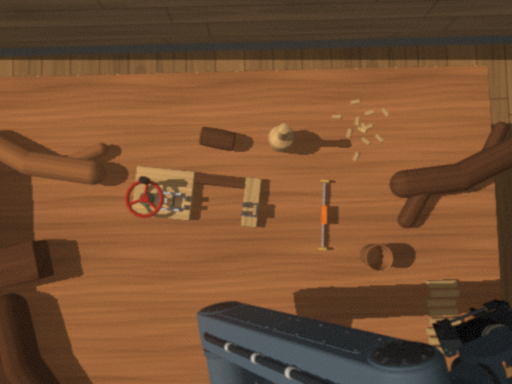

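The scene view shows the blade at about (188,238) and the saw from (262,200) to the wheel at (338,152). The mallet is at (289,245), the offcut at (342,220) and the cup at (107,225). In the top view the blade is at (324,213) and lies along world x. The wheel is at (145,199), its knob at (145,181), and the tail yoke at (249,209).

```bash
cat > h.py <<'E'
from rig import *
import cv2,numpy as np
def rays(c,uv,fish=False):
    uv=np.atleast_2d(np.asarray(uv,float)); a=(uv-[c["cx"],c["cy"]])/[c["fx"],c["fy"]]
    if fish:
        r=np.linalg.norm(a,axis=1,keepdims=True)+1e-12
        d=np.hstack([a/r*np.sin(r),np.cos(r)])
    else: d=np.hstack([a,np.ones((len(a),1))])
    return d@np.array(c["rotation"]).T
def onplane(c,uv,z,fish=False):
    d=rays(c,uv,fish);o=np.array(c["xyz"]);return o+d*((z-o[2])/d[:,2])[:,None]
def blobs(m,amin=8):
    n,l,st,ce=cv2.connectedComponentsWithStats(m.astype(np.uint8)*255)
    return [(st[i,4],ce[i],l==i) for i in range(1,n) if st[i,4]>=amin]
E
python3 - <<'E'
from h import *
c=calibration("top");p=np.load("top0.npz")["p"];h=cv2.cvtColor(p,cv2.COLOR_BGR2HSV)
b,g,r=[p[...,i].astype(int) for i in range(3)]
def show(n,m,z,amin=8):
    for a,ce,l in blobs(m,amin): 
        print(n,a,ce.round(1),onplane(c,ce,z).round(4)[0,:2])
roi=np.zeros(p.shape[:2],bool);roi[160:260,110:345]=1
show("orange",roi&(r>180)&(b<60)&(g<130)&(g>50)&(h[...,1]>220),.044)
show("red",roi&(r>110)&(g<45)&(b<45),.078)
show("dark",roi&(h[...,2]<75),.055)
for q in [(324,213),(324,183),(326,248),(160,203),(250,215)]:print(q,p[q[1],q[0]],h[q[1],q[0]])
cv2.imwrite("pics/topc.png",cv2.resize(p[160:260,115:345],None,fx=3.4,fy=3.4,interpolation=cv2.INTER_CUBIC))
for n,uv,z in [("mallet",(281,138),.1),("offcut",(218,139),.05),("cup",(377,257),.1)]: print(n,onplane(c,uv,z).round(3))
E
```

```text
dark 47 [144.6 180.1] [0.6151 0.2957]
dark 34 [150.9 197.2] [0.5602 0.2759]
(324, 213) [ 46 116 222] [ 12 202 222]
(324, 183) [109 128 151] [ 14  71 151]
(326, 248) [ 52 102 142] [ 17 162 142]
(160, 203) [ 38  51 164] [  3 196 164]
(250, 215) [ 75  88 105] [ 13  73 105]
mallet [[ 0.731 -0.14   0.1  ]]
offcut [[0.742 0.06  0.05 ]]
cup [[ 0.359 -0.421  0.1  ]]
```

View pics/topc.png

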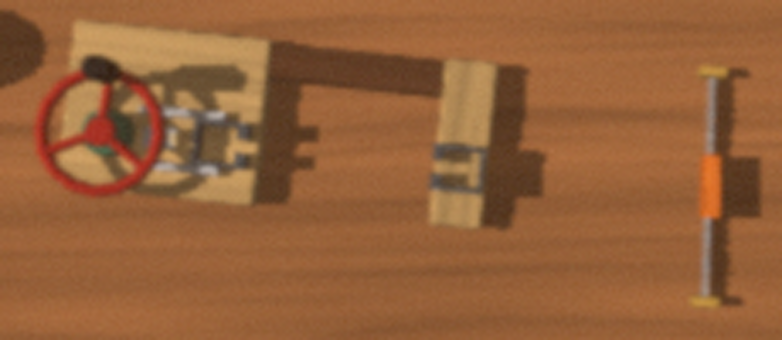

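The crop shows the open yokes, with the wheel centre at px (144.1,198.5), the tail yoke at px (250,209) and the blade guard at px (324,215). Next I'll get coarse positions and move above the blade for a wrist view.

Run:
```python
from h import *
c=calibration("top")
f=lambda u,v,z:onplane(c,(115+u/3.4-.35,160+v/3.4-.35),z)[0,:2]
g=f(711,187,.044);l1=f(713,72,.024);l2=f(706,301,.024)
w=f(99,131,.078);t=f(461,168,.055);k=f(98,66,.13)
print("guard",g,"lugs",l1,l2,(l1+l2)/2,"yaw",np.degrees(np.arctan2(*(l1-l2)[::-1])))
y=(w-t)/np.linalg.norm(w-t);print("wheel",w,"tail",t,"y",y,np.linalg.norm(w-t),"seat",w-.215*y,"knob",k)
s=read_state();R=s["tcp_rot"]
for T in (g,w-.215*y): print("tool shift",R.T@(np.r_[T,.26]-s["position"]))
print(calibration("wrist"))
```

```text
guard [ 0.49113783 -0.27281017] lugs [ 0.60107167 -0.2817374 ] [ 0.3832516  -0.26754233] [ 0.49216163 -0.27463986] yaw -3.7286218113697016
wheel [0.55649874 0.29204886] tail [ 0.51465225 -0.03877359] y [0.12549233 0.99209459] 0.3334585747373463 seat [0.52951789 0.07874852] knob [0.61121554 0.27735834]
tool shift [ 0.37408586 -0.20536611 -0.0238104 ]
tool shift [ 0.52585471 -0.52479106 -0.02313672]
{'fx': 297.3186396354542, 'fy': 297.3186396354542, 'cx': 252.42281408119362, 'cy': 188.29396162599713, 'xyz': array([ 0.27016117, -0.56827116,  0.38372969]), 'rotation': array([[ 3.28109476e-01, -9.14245017e-01, -2.37697749e-01],
       [-9.44639395e-01, -3.17756002e-01, -8.17773664e-02],
       [-7.65336748e-04,  2.51370587e-01, -9.67890615e-01]])}
```

Call:
{"name": "send_rows", "arguments": {
  "plan": [
    [0,0.034,-0.0187,-0.002,0],
    [0,0.034,-0.0187,-0.002,0],
    [0,0.034,-0.0187,-0.002,0],
    [0,0.034,-0.0187,-0.002,0],
    [0,0.034,-0.0187,-0.002,0],
    [0,0.034,-0.0187,-0.002,0],
    [0,0.034,-0.0187,-0.002,0],
    [0,0.034,-0.0187,-0.002,0],
    [0,0.034,-0.0187,-0.002,0],
    [0,0.034,-0.0187,-0.002,0],
    [0,0.034,-0.0187,-0.002,0],
    [0,0,0,0,0.1],
    [0,0,0,0,0.1],
    [0,0,0,0,0.1],
    [0,0,0,0,0.1],
    [0,0,0,0,0],
    [0,0,0,0,0],
    [0,0,0,0,0]
  ]
}}

```text
time_s: 1.6
position: [0.4909, -0.2731, 0.2583]
tcp_rot: [[0.998, -0.063, -0.0], [-0.063, -0.998, 0.0], [-0.0, -0.0, -1.0]]
force: [-0.4, -0.6, 0.1]
opening: 0.996
grasp_force: 0.0
```

```bash
cat > snap.py <<'E'
from h import *
import sys,pickle
n=sys.argv[1];s=read_state();c=calibration("wrist");p,d=capture("wrist")
cv2.imwrite(f"pics/{n}.png",p);pickle.dump((s,c,p,d),open(n+".pkl","wb"))
print(s["time_s"],s["position"].round(4),s["tcp_rot"].round(3).tolist(),s["joint_positions"].round(1),s["force"].round(1))
E
python3 snap.py w1
```

```text
1.6 [ 0.4909 -0.2731  0.2583] [[0.998, -0.063, -0.0], [-0.063, -0.998, 0.0], [-0.0, -0.0, -1.0]] [-40.5  23.9  89.8   0.   66.3  53.1] [-0.4 -0.6  0.1]
```

View pics/w1.png

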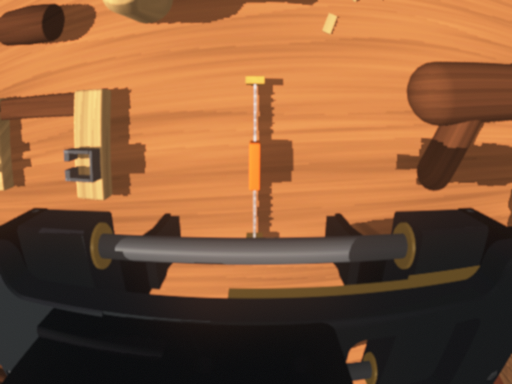

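The wrist view shows the guard at about (254,166), the far lug at (255,80) and the tail yoke at (83,165). I'll measure the blade from these.

```bash
cat > m1.py <<'E'
from h import *
import pickle
s,c,p,d=pickle.load(open("w1.pkl","rb"));h=cv2.cvtColor(p,cv2.COLOR_BGR2HSV)
print(p[165,254],p[80,255],p[165,300])
roi=np.zeros(p.shape[:2],bool);roi[60:235,225:285]=1
m=roi&(h[...,0]<14)&(h[...,1]>205)&(h[...,2]>200)
for a,ce,l in blobs(m,30):
    ys,xs=np.nonzero(l);print("o",a,ce.round(1),xs.min(),xs.max(),ys.min(),ys.max())
    P=onplane(c,np.c_[xs,ys],.044,True)[:,:2];print(P.mean(0).round(4),cv2.minAreaRect(P.astype(np.float32)*1000), 'depth z',np.median(d[l]))
m=roi&(h[...,0]>=17)&(h[...,0]<30)&(h[...,1]>150)&(h[...,2]>170)
for a,ce,l in blobs(m,15):
    ys,xs=np.nonzero(l);P=onplane(c,np.c_[xs,ys],.024,True)[:,:2];print("lug",a,ce.round(1),P.mean(0).round(4),cv2.minAreaRect(P.astype(np.float32)*1000))
# steel plate: column centre per row
for v in range(88,140,8): 
    row=p[v,240:270].astype(int);print(v,240+np.average(np.arange(30),weights=np.clip(row[:,0]-70,0,None)+1e-6).round(2))
E
python3 m1.py
```

```text
[ 54 154 253] [100 216 250] [ 72 128 207]
o 45 [258.8 172.2] 258 259 152 189
[ 0.4853 -0.2818] ((487.3487854003906, -281.53253173828125), (1.2593693733215332, 46.90922546386719), 86.61750030517578) depth z 0.3693522
lug 152 [254.5  79.4] [ 0.6021 -0.2839] ((601.9474487304688, -283.9410095214844), (24.061368942260742, 9.15077018737793), 86.45813751220703)
88 252.12
96 252.03
104 252.25
112 253.71
120 252.42
128 251.68
136 252.22
```

```bash
sed -i 's/m=roi&(h\[...,0\]<14)&(h\[...,1\]>205)&(h\[...,2\]>200)/m=roi\&(h[...,1]>185)\&(h[...,2]>225)\&(h[...,0]<19)/' m1.py; python3 m1.py|head -4
python3 - <<'E'
from h import *
import pickle
s,c,p,d=pickle.load(open("w1.pkl","rb"));o=np.array(c["rotation"]);
uv=[(254.5,79.4)];print(rays(c,uv,True),c["xyz"])
for v in (100,120):print(p[v,245:266].tolist())
E
```

```text
[ 54 154 253] [100 216 250] [ 72 128 207]
o 511 [254.  165.9] 249 259 143 190
[ 0.4936 -0.2763] ((492.6046447753906, -276.35845947265625), (12.58969783782959, 59.33542251586914), 86.21553039550781) depth z 0.36716852
lug 152 [254.5  79.4] [ 0.6021 -0.2839] ((601.9474487304688, -283.9410095214844), (24.061368942260742, 9.15077018737793), 86.45813751220703)
[[ 0.1109061  -0.01506455 -0.99371671]] [ 0.55938181 -0.27814975  0.40631351]
[[85, 150, 233], [84, 150, 232], [84, 150, 232], [85, 150, 232], [85, 151, 232], [85, 151, 233], [85, 150, 233], [94, 153, 232], [136, 171, 230], [177, 191, 223], [173, 187, 218], [139, 172, 227], [99, 153, 229], [74, 129, 210], [55, 97, 164], [46, 80, 134], [47, 79, 132], [46, 79, 132], [46, 79, 132], [46, 79, 131], [46, 79, 132]]
[[81, 140, 225], [80, 140, 225], [79, 139, 225], [79, 141, 226], [79, 140, 225], [79, 140, 226], [78, 140, 225], [90, 145, 226], [143, 174, 228], [195, 208, 232], [193, 208, 232], [141, 174, 227], [85, 133, 204], [53, 94, 159], [44, 77, 129], [44, 75, 126], [44, 74, 125], [43, 75, 127], [43, 75, 126], [43, 75, 126], [44, 76, 126]]
```

Call:
{"name": "send_rows", "arguments": {
  "plan": [
    [0,0.002,0.003,0.03,0],
    [0,0,0,0.04,0],
    [0,0,0,0.04,0],
    [0,0,0,0.04,0],
    [0,0,0,0.035,0],
    [0,0,0,0.03,0],
    [0,0,0,0.015,0],
    [0,0,0,0.007,0],
    [0,0,0,0,0],
    [150,0,0,0,0],
    [200,0,0,0,0],
    [255,0,0,0,0],
    [255,0,0,0,0],
    [255,0,0,0,0],
    [255,0,0,0,0],
    [255,0,0,0,0],
    [255,0,0,0,0]
  ]
}}

```text
time_s: 3.07
position: [0.4929, -0.2763, 0.0218]
tcp_rot: [[0.998, -0.065, 0.0], [-0.065, -0.998, -0.0], [0.0, 0.0, -1.0]]
force: [-0.9, -0.5, -0.3]
opening: 0.478
grasp_force: 0.0
```

Call:
{"name": "send_rows", "arguments": {
  "plan": [
    [255,0,0,0,0],
    [255,0,0,0,0],
    [255,0,0,0,0],
    [255,0,0,0,0],
    [255,0,0,0,0],
    [255,0,0,0,0],
    [255,0,0,0,0],
    [255,0,0,0,0]
  ]
}}

```text
time_s: 3.73
position: [0.4928, -0.2761, 0.0215]
tcp_rot: [[0.998, -0.065, -0.0], [-0.065, -0.998, 0.0], [-0.0, -0.0, -1.0]]
force: [-0.6, 0.4, -0.2]
opening: 0.161
grasp_force: 30.0
```

Call:
{"name": "send_rows", "arguments": {
  "plan": [
    [255,0,0,-0.02,0],
    [255,0,0,-0.038,0],
    [255,0,0,-0.038,0],
    [255,0,0,-0.038,0],
    [255,0,0,-0.038,0],
    [255,0,0,-0.038,0],
    [255,0,0,-0.028,0],
    [255,-0.0046,-0.0353,0,0],
    [255,-0.0046,-0.0353,0,0],
    [255,-0.0046,-0.0353,0,0],
    [255,-0.0046,-0.0353,0,0],
    [255,-0.0046,-0.0353,0,0],
    [255,-0.0046,-0.0353,0,0],
    [255,-0.0046,-0.0353,0,0],
    [255,-0.0046,-0.0353,0,0],
    [255,-0.0046,-0.0353,0,0],
    [255,-0.0046,-0.0353,0,0],
    [255,0,0,0,0],
    [255,0,0,0,0],
    [255,0,0,0,0]
  ]
}}

```text
time_s: 5.4
position: [0.4696, 0.0789, 0.2593]
tcp_rot: [[0.998, -0.064, -0.001], [-0.064, -0.998, -0.001], [-0.001, 0.001, -1.0]]
force: [0.5, 0.5, -2.5]
opening: 0.155
grasp_force: 30.0
```

```bash
python3 snap.py w2
```

```text
5.4 [0.4696 0.0789 0.2593] [[0.998, -0.064, -0.001], [-0.064, -0.998, -0.001], [-0.001, 0.001, -1.0]] [ -3.9  17.  101.2  -0.   61.8  89.8] [ 0.5  0.5 -2.5]
```

View pics/w2.png

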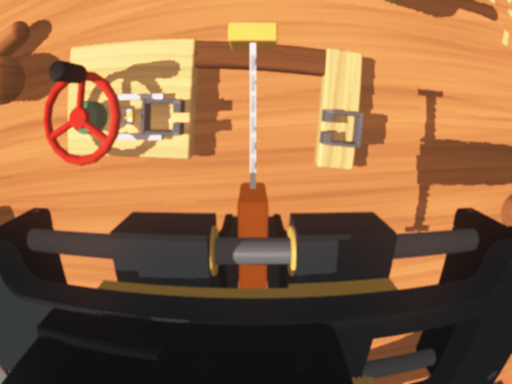

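The wrist view shows the wheel centred at (79,118) with the knob at (68,72), the sliding yoke at (155,117), the tail yoke at (341,129) and the held lug at (252,35). Next step: project the wheel rim, yoke and lug masks onto their planes.

```bash
cat > m2.py <<'E'
from h import *
import pickle
s,c,p,d=pickle.load(open("w2.pkl","rb"));h=cv2.cvtColor(p,cv2.COLOR_BGR2HSV)
b,g,r=[p[...,i].astype(int) for i in range(3)]
R=np.zeros(p.shape[:2],bool);R[55:170,35:125]=1
m=R&(r>120)&(g<80)&(b<80)&(h[...,1]>170)
a,ce,l=max(blobs(m),key=lambda q:q[0])
cn=cv2.findContours(l.astype(np.uint8),cv2.RETR_EXTERNAL,cv2.CHAIN_APPROX_NONE)[0][0][:,0].astype(float)
P=onplane(c,cn,.078,True)[:,:2]
for _ in range(6):
    A=np.c_[2*P,np.ones(len(P))];x=np.linalg.lstsq(A,(P**2).sum(1),rcond=None)[0];rad=np.sqrt(x[2]+x[:2]@x[:2]);e=np.linalg.norm(P-x[:2],axis=1)-rad;P=P[abs(e)<max(2*e.std(),.001)]
w=x[:2];print("wheel",w.round(4),rad,len(P),e.std())
z0=s["position"][2]-.021
R[:]=0;R[15:50,220:285]=1
m=R&(h[...,0]>=20)&(h[...,0]<35)&(h[...,1]>150)&(h[...,2]>170)
a,ce,l=max(blobs(m),key=lambda q:q[0]);ys,xs=np.nonzero(l);print("lug",a,xs.min(),xs.max(),ys.min(),ys.max())
L=onplane(c,np.c_[xs,ys],z0+.024,True)[:,:2];rc=cv2.minAreaRect(L.astype(np.float32)*1000);print(rc)
Rt=s["tcp_rot"];print("lug in tool",(Rt.T@(np.r_[np.array(rc[0])/1000,s["position"][2]]-s["position"])).round(4))
R[:]=0;R[100:158,312:368]=1
print(p[113,340],p[130,355],p[125,328],p[130,345])
m=R&(h[...,1]<90)&(h[...,2]<140)
a,ce,l=max(blobs(m),key=lambda q:q[0]);ys,xs=np.nonzero(l);print("tail",a,ce,xs.min(),xs.max(),ys.min(),ys.max())
T=onplane(c,np.c_[xs,ys],.055,True)[:,:2];rt=cv2.minAreaRect(T.astype(np.float32)*1000);print(rt,cv2.boxPoints(rt))
t=np.array(rt[0])/1000;y=(w-t)/np.linalg.norm(w-t);print("dist",np.linalg.norm(w-t),"y yaw",np.degrees(np.arctan2(y[1],y[0])))
crop=np.hstack([p[90:165,308:370],p[90:165,112:190]]);cv2.imwrite("pics/c2.png",cv2.resize(crop,None,fx=5.7,fy=5.7,interpolation=cv2.INTER_CUBIC))
E
python3 m2.py
```

```text
wheel [0.5546 0.2871] 0.05483473204463259 343 0.004293971595684945
lug 72 228 275 23 40
((578.8739013671875, 71.34505462646484), (22.770252227783203, 9.000102043151855), 86.30599975585938)
lug in tool [ 1.095e-01  5.000e-04 -1.000e-04]
[109 116 133] [108 114 129] [141 220 249] [128 202 242]
tail 474 [345.64978903 130.18776371] 321 363 111 147
((515.4457397460938, -35.6815185546875), (52.2311897277832, 41.6103515625), 79.36663055419922) [[490.1789   -57.509605]
 [531.0747   -65.187706]
 [540.7126   -13.853432]
 [499.81677   -6.175331]]
dist 0.32516895603324497 y yaw 83.08043441561603
```

View pics/c2.png

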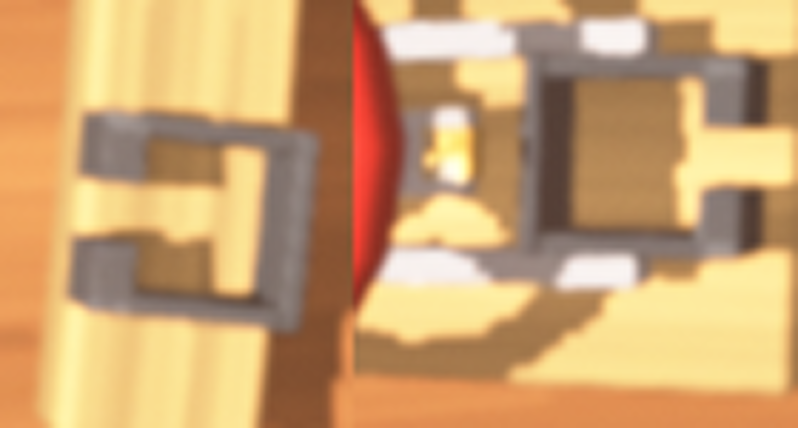

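The crop shows the tail prongs' outer edges at crop x≈135–145 and its outer walls spanning y≈126–321. The sliding yoke spans y≈55–253, with its prongs' outer edge at x≈703. I'll project these points.

```bash
cat > m3.py <<'E'
from h import *
import pickle
s,c,p,d=pickle.load(open("w2.pkl","rb"));h=cv2.cvtColor(p,cv2.COLOR_BGR2HSV)
k=lambda x,y,o:((x+.5)/5.7-.5+o,(y+.5)/5.7-.5+90)
q=dict(t_pr_u=k(145,148,308),t_pr_l=k(134,272,308),t_out_u=k(318,135,308),t_out_l=k(300,330,308),t_w_u=k(230,126,308),t_w_l=k(220,320,308),
 s_pr_u=k(703,92,50),s_pr_l=k(703,217,50),s_w_u=k(640,57,50),s_w_l=k(640,253,50),s_out_u=k(526,60,50),s_out_l=k(524,248,50))
P={n:onplane(c,v,.055,True)[0,:2] for n,v in q.items()}
for n in P:print(n,np.round(np.multiply(P[n],1000),1))
b,g,r=[p[...,i].astype(int) for i in range(3)]
R=np.zeros(p.shape[:2],bool);R[55:170,35:125]=1
m=R&(r>120)&(g<80)&(b<80)&(h[...,1]>170)
a,ce,l=max(blobs(m),key=lambda q:q[0])
cn=cv2.findContours(l.astype(np.uint8),cv2.RETR_EXTERNAL,cv2.CHAIN_APPROX_NONE)[0][0][:,0].astype(float)
Q=onplane(c,cn,.078,True)[:,:2]
from scipy.optimize import least_squares
f=least_squares(lambda x:np.linalg.norm(Q-x[:2],axis=1)-x[2],[.555,.287,.06],loss="soft_l1",f_scale=.0007);w=f.x[:2]
print("wheel",f.x,np.median(abs(f.fun)))
mid=lambda a,b:(P[a]+P[b])/2
T=mid("t_w_u","t_w_l");S=mid("s_w_u","s_w_l");tp=mid("t_pr_u","t_pr_l")
for n,(A,B) in dict(tw=(T,w),ts=(T,S),sw=(S,w)).items():
    v=B-A;print(n,np.linalg.norm(v),np.degrees(np.arctan2(v[1],v[0])))
y=(w-T)/np.linalg.norm(w-T);x=np.array([y[1],-y[0]])
print("seat from wheel",w-.215*y,"from prong",tp+.101*y,"across T,S rel wheel",(T-w)@x,(S-w)@x,"along: tailprong",(tp-w)@y+.215,"slide prong",(mid("s_pr_u","s_pr_l")-w)@y+.215,"tail out",(mid("t_out_u","t_out_l")-w)@y+.215)
m=(h[...,2]<60);m[:55]=0;m[95:]=0;m[:,:40]=0;m[:,100:]=0
for a,ce,l in blobs(m,60): print("knob blob",a,ce,onplane(c,ce,.13,True)[0,:2])
E
python3 m3.py
```

```text
t_pr_u [530.6 -23.5]
t_pr_l [504.2 -20.2]
t_out_u [532.9 -63.2]
t_out_l [490.3 -58.2]
t_w_u [535.  -42.8]
t_w_l [493.2 -39.5]
s_pr_u [554.8 167.4]
s_pr_l [528.3 169.8]
s_w_u [563.9 180.7]
s_w_l [522.1 184.6]
s_out_u [566.7 206.7]
s_out_l [526.  211.2]
wheel [0.55059389 0.28699716 0.05248245] 0.0052445104455091165
tw 0.33017081419569444 83.64990629816336
ts 0.22562782696096365 82.63677897342109
sw 0.1046543260807038 85.83455751123849
seat from wheel [0.52681419 0.07331626] from prong [0.52856733 0.07850052] across T,S rel wheel 0.0 0.003989435290833607 along: tailprong -0.09565364875588359 slide prong 0.09629094954750535 tail out -0.134869820056945
knob blob 435 [69.84137931 71.72873563] [0.60454624 0.26062593]
```

Call:
{"name": "send_rows", "arguments": {
  "plan": [
    [255,0.0295,-0.0015,0,0],
    [255,0.0295,-0.0016,0,0],
    [255,0,0,0,-0.116],
    [255,0,0,0,-0.116],
    [255,0,0,0,-0.116],
    [255,0,0,0,-0.116],
    [255,0,0,0,-0.116],
    [255,0,0,0,-0.116],
    [255,0,0,0,-0.116],
    [255,0,0,0,-0.116],
    [255,0,0,0,-0.116],
    [255,0,0,0,-0.116],
    [255,0,0,0,-0.116],
    [255,0,0,0,-0.116],
    [255,0,0,0,-0.116],
    [255,0,0,0.04,0],
    [255,0,0,0.04,0],
    [255,0,0,0.04,0],
    [255,0,0,0.03,0],
    [255,0,0,0.02,0]
  ]
}}

```text
time_s: 7.12
position: [0.5275, 0.0763, 0.0863]
tcp_rot: [[0.131, 0.991, -0.005], [0.991, -0.131, 0.0], [-0.001, -0.005, -1.0]]
force: [-0.2, 0.7, -2.6]
opening: 0.153
grasp_force: 30.0
```

Call:
{"name": "send_rows", "arguments": {
  "plan": [
    [255,0,0,0,0],
    [255,0,0,0,0],
    [255,0,0,0,0]
  ]
}}

```text
time_s: 7.37
position: [0.5304, 0.0772, 0.0905]
tcp_rot: [[0.129, 0.992, 0.002], [0.992, -0.129, -0.0], [0.0, 0.002, -1.0]]
force: [0.4, 0.2, -2.1]
opening: 0.162
grasp_force: 30.0
```

```bash
python3 snap.py w3
python3 - <<'E'
from h import *
a=cv2.imread("pics/w3.png")[:240,100:420]
p,d=capture("scene");cv2.imwrite("pics/s3f.png",p)
b=p[135:245,225:385]
cv2.imwrite("pics/s3.png",np.hstack([cv2.resize(a,(400,300),interpolation=3),cv2.resize(b,(400,300),interpolation=3)]))
E
```

```text
7.3667 [0.5304 0.0772 0.0905] [[0.129, 0.992, 0.002], [0.992, -0.129, -0.0], [0.0, 0.002, -1.0]] [ -3.7  36.1 101.9  -0.   41.9   3.8] [ 0.4  0.2 -2.1]
```

View pics/s3.png

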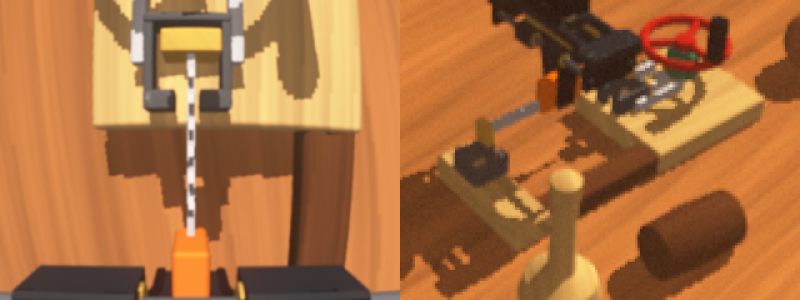

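The left half shows the lug over the sliding yoke's pocket, roughly centred. The right half shows the tail lug above the tail yoke. The yoke may be slightly rotated relative to the blade, so I'll zoom in after settling.

```bash
python3 snap.py w4
python3 - <<'E'
from h import *
a=cv2.imread("pics/w4.png")[5:105,200:310]
p,d=capture("scene");b=p[165:235,235:300]
cv2.imwrite("pics/s4.png",np.hstack([cv2.resize(a,(484,440),interpolation=2),cv2.resize(b,(316,440),interpolation=2)]))
E
```

```text
7.4667 [0.5306 0.0777 0.0913] [[0.128, 0.992, 0.004], [0.992, -0.128, -0.0], [0.0, 0.004, -1.0]] [ -3.6  36.  101.9  -0.   41.9   3.8] [ 0.5  0.4 -2.9]
```

View pics/s4.png

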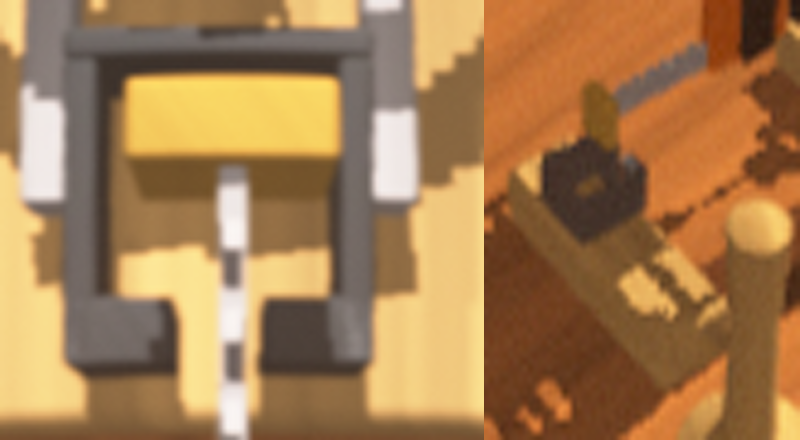

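The plate and lug sit about 1.9 mm to the right of the yoke's centre line and are parallel to it. That agrees with the TCP being 1.9 mm off its target, so I'll correct and lower.

Call:
{"name": "send_rows", "arguments": {
  "plan": [
    [255,0.0004,-0.0019,0,0],
    [255,0,0,0,0],
    [255,0,0,0,0],
    [255,0,0,0.006,0],
    [255,0,0,0.006,0],
    [255,0,0,0.006,0],
    [255,0,0,0.006,0],
    [255,0,0,0.005,0],
    [255,0,0,0,0],
    [255,0,0,0,0]
  ]
}}

```text
time_s: 8.4
position: [0.5268, 0.0789, 0.0599]
tcp_rot: [[0.128, 0.992, -0.001], [0.992, -0.128, 0.0], [-0.0, -0.001, -1.0]]
force: [0.9, 0.2, -2.6]
opening: 0.159
grasp_force: 30.0
```

Call:
{"name": "send_rows", "arguments": {
  "plan": [
    [255,0,0.0015,0.003,0],
    [255,0,0,0.003,0],
    [255,0,0,0.002,0],
    [255,0,0,0,0],
    [255,0,0,0,0],
    [255,0,0,0,0]
  ]
}}

```text
time_s: 8.9
position: [0.5287, 0.0787, 0.0526]
tcp_rot: [[0.128, 0.992, 0.0], [0.992, -0.128, -0.0], [0.0, 0.0, -1.0]]
force: [-0.3, -0.4, -1.3]
opening: 0.157
grasp_force: 30.0
```

Call:
{"name": "send_rows", "arguments": {
  "plan": [
    [255,0,0,0.0008,0],
    [255,0,0,0,0],
    [200,0,0,0,0],
    [150,0,0,0,0],
    [100,0,0,0,0],
    [60,0,0,0,0],
    [60,0,0,0,0],
    [60,0,0,0,0],
    [60,0,0,0,0],
    [60,0,0,0,0],
    [60,0,0,-0.01,0],
    [60,0,0,-0.03,0],
    [60,0,0,-0.04,0],
    [60,0,0,-0.04,0],
    [60,0,0,-0.04,0],
    [60,0,0,-0.04,0],
    [60,0,0,0,0],
    [60,0,0,0,0],
    [60,0,0,0,0]
  ]
}}

```text
time_s: 10.48
position: [0.528, 0.0788, 0.252]
tcp_rot: [[0.128, 0.992, -0.0], [0.992, -0.128, 0.0], [0.0, -0.0, -1.0]]
force: [0.4, -0.7, -0.2]
opening: 0.765
grasp_force: 0.0
```

```bash
python3 snap.py w5
python3 - <<'E'
from h import *
a=cv2.imread("pics/w5.png")[0:220,140:360]
p,d=capture("scene");b=p[135:235,235:370]
cv2.imwrite("pics/s5.png",np.hstack([cv2.resize(a,(400,400),interpolation=2),cv2.resize(b,(400,400),interpolation=2)]))
E
```

```text
10.4833 [0.528  0.0788 0.252 ] [[0.128, 0.992, -0.0], [0.992, -0.128, 0.0], [0.0, -0.0, -1.0]] [-3.5 22.1 94.1  0.  63.8  3.8] [ 0.4 -0.7 -0.2]
```

View pics/s5.png

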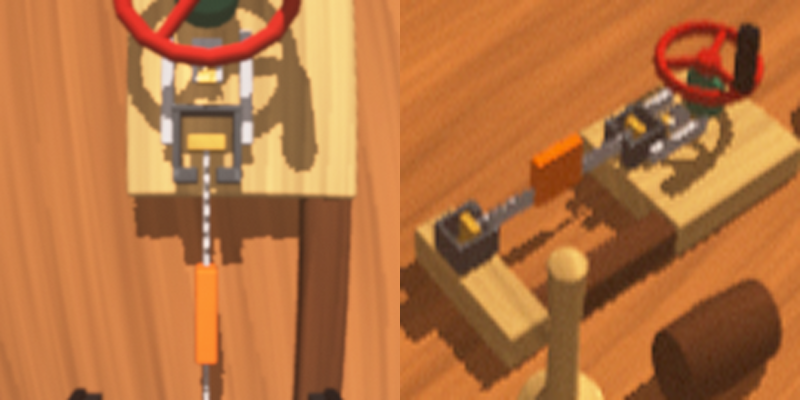

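Both lugs sit in their pockets behind the prongs and the blade is released. Next I'll move to view the wheel and knob.

Call:
{"name": "send_rows", "arguments": {
  "plan": [
    [60,0.03,0,0,0],
    [60,0.03,0,0,0],
    [60,0.03,0,0,0],
    [60,0.03,0,0,0],
    [60,0.01,0,0,0],
    [60,0,0,0,0],
    [60,0,0,0,0],
    [60,0,0,0,0],
    [60,0,0,0,0]
  ]
}}

```text
time_s: 11.33
position: [0.545, 0.2062, 0.2513]
tcp_rot: [[0.129, 0.992, -0.001], [0.992, -0.129, -0.001], [-0.001, -0.001, -1.0]]
force: [-0.1, 0.4, 0.1]
opening: 0.761
grasp_force: 0.0
```

```bash
python3 snap.py w6; cp pics/w6.png pics/w6v.png
```

```text
11.3333 [0.545  0.2062 0.2513] [[0.129, 0.992, -0.001], [0.992, -0.129, -0.001], [-0.001, -0.001, -1.0]] [ 9.8 26.  87.3 -0.  66.8 17.2] [-0.1  0.4  0.1]
```

View pics/w6v.png

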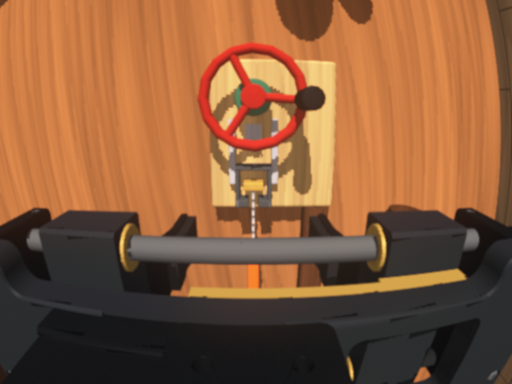

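This view shows the wheel centred at (254,97), with the knob on its right at (311,98). I'll measure both.

Run:
```python
from h import *
import pickle
s,c,p,d=pickle.load(open("w6.pkl","rb"));h=cv2.cvtColor(p,cv2.COLOR_BGR2HSV)
b,g,r=[p[...,i].astype(int) for i in range(3)]
R=np.zeros(p.shape[:2],bool);R[30:165,185:335]=1
m=R&(r>120)&(g<80)&(b<80)
a,ce,l=max(blobs(m),key=lambda q:q[0])
ys,xs=np.nonzero(l);print(xs.min(),xs.max(),ys.min(),ys.max())
cn=cv2.convexHull(np.c_[xs,ys].astype(np.int32))[:,0].astype(float);cn=cn[cn[:,0]<295]
Q=onplane(c,cn,.072,True)[:,:2]
from scipy.optimize import least_squares
f=least_squares(lambda x:np.linalg.norm(Q-x[:2],axis=1)-x[2],[.555,.29,.06],loss="soft_l1",f_scale=.0007);print("wheel",f.x,np.median(abs(f.fun)))
hub=[q for q in blobs(m)]
R2=np.zeros_like(R);R2[75:120,290:335]=1
a,ce,l=max(blobs(R2&(h[...,2]<45)),key=lambda q:q[0]);ys,xs=np.nonzero(l);print("knob",a,ce,xs.min(),xs.max(),ys.min(),ys.max())
# top face: disc at the right end, z=.130 ; width from right edge
for z,uv in((.13,(xs.max()-(ys.max()-ys.min()+1)/2+.5,(ys.min()+ys.max())/2)),(.104,ce)): print(z,uv,onplane(c,uv,z,True)[0,:2])
k=onplane(c,ce,.104,True)[0,:2]
for w in (f.x[:2],np.array([.556,.292])): v=k-w;print(np.linalg.norm(v),np.degrees(np.arctan2(v[1],v[0])))
print("depth knob",d[97,313],d[97,254])
```

```text
198 306 43 151
wheel [0.55643038 0.29055864 0.0601339 ] 0.0002306978475280913Traceback (most recent call last):
  File "<stdin>", line 15, in <module>
ValueError: max() iterable argument is empty
```

Run:
```python
from h import *
import pickle
s,c,p,d=pickle.load(open("w6.pkl","rb"));h=cv2.cvtColor(p,cv2.COLOR_BGR2HSV)
print(p[97,300:330:4].tolist())
w=np.array([.5564,.2906])
R2=np.zeros(p.shape[:2],bool);R2[75:120,290:335]=1
a,ce,l=max(blobs(R2&(p.max(2)<85)),key=lambda q:q[0]);ys,xs=np.nonzero(l);print("knob",a,ce,xs.min(),xs.max(),ys.min(),ys.max())
for z,uv in((.13,(xs.max()-(ys.max()-ys.min()+1)/2+.5,(ys.min()+ys.max())/2)),(.12,ce)):
    k=onplane(c,uv,z,True)[0,:2];v=k-w;print(z,k,np.linalg.norm(v),np.degrees(np.arctan2(v[1],v[0])))
```

```text
[[29, 40, 59], [41, 50, 68], [41, 50, 68], [40, 50, 69], [38, 48, 67], [37, 48, 66], [44, 65, 90], [128, 205, 243]]
knob 531 [309.31826742  98.48964218] 295 323 87 110
0.13 [0.60863799 0.27971762] 0.05335947670110088 -11.767732072750466
0.12 [0.60856583 0.28016179] 0.053199905296292566 -11.315259424874009
```

Call:
{"name": "send_rows", "arguments": {
  "plan": [
    [60,0.0271,0.0184,0,0],
    [60,0.0271,0.0184,0,0],
    [60,0.027,0.0185,0,0],
    [60,0,0,0,-0.1154],
    [60,0,0,0,-0.1154],
    [60,0,0,0,-0.1154],
    [60,0,0,0,-0.1154],
    [60,0,0,0,-0.1154],
    [60,0,0,0,-0.1154],
    [60,0,0,0,-0.1154],
    [60,0,0,0,-0.1154],
    [60,0,0,0,-0.1154],
    [60,0,0,0,-0.1154],
    [60,0,0,0,-0.1154],
    [60,0,0,0,-0.1154],
    [60,0,0,0,-0.1154],
    [60,0,0,0,0],
    [60,0,0,0,0],
    [60,0,0,0,0]
  ]
}}

```text
time_s: 12.97
position: [0.6106, 0.2805, 0.2518]
tcp_rot: [[-0.98, 0.201, -0.0], [0.201, 0.98, -0.0], [0.0, -0.0, -1.0]]
force: [-0.2, 0.7, -0.2]
opening: 0.764
grasp_force: 0.0
```

Call:
{"name": "send_rows", "arguments": {
  "plan": [
    [60,0,-0.0005,0.02,0],
    [60,0,0,0.03,0],
    [60,0,0,0.03,0],
    [60,0,0,0.03,0],
    [60,0,0,0.025,0],
    [60,0,0,0.012,0],
    [60,0,0,0.005,0],
    [60,0,0,0,0],
    [255,0,0,0,0],
    [255,0,0,0,0],
    [255,0,0,0,0],
    [255,0,0,0,0],
    [255,0,0,0,0],
    [255,0,0,0,0],
    [255,0,0,0,0],
    [255,0,0,0,0],
    [255,0,0,0,0],
    [255,0,0,0,0]
  ]
}}

```text
time_s: 14.47
position: [0.6107, 0.2815, 0.1]
tcp_rot: [[-0.98, 0.197, 0.001], [0.197, 0.98, 0.001], [-0.001, 0.002, -1.0]]
force: [0.5, 3.5, 1.1]
opening: 0.267
grasp_force: 30.0
```

Call:
{"name": "send_rows", "arguments": {
  "plan": [
    [255,0.0001,-0.00275,0,0.05],
    [255,0.0001,-0.00275,0,0.05],
    [255,0.0001,-0.00275,0,0.05],
    [255,0.0001,-0.00275,0,0.05],
    [255,0.0001,-0.00275,0,0.05],
    [255,0.0001,-0.00275,0,0.05],
    [255,0.0001,-0.00275,0,0.05],
    [255,0.0001,-0.00275,0,0.05]
  ]
}}

```text
time_s: 15.13
position: [0.6037, 0.2632, 0.1001]
tcp_rot: [[-0.824, 0.566, 0.005], [0.566, 0.824, 0.005], [-0.002, 0.007, -1.0]]
force: [4.4, 8.7, -1.5]
opening: 0.267
grasp_force: 30.0
```

```bash
cat > st.py <<'E'
from h import *
s=read_state();w=np.array([.5564,.2906]);v=s["position"][:2]-w;r=np.linalg.norm(v);u=v/r;cw=np.array([u[1],-u[0]])
F=s["force"][:2];y=s["tcp_rot"][:2,1]
print("t",s["time_s"],"pos",s["position"].round(4),"r",r.round(4),"th",np.degrees(np.arctan2(*v[::-1])).round(1),"push cw",(-F@cw).round(2),"radial F out",(F@u).round(2),"tooly yaw",np.degrees(np.arctan2(y[1],y[0])).round(1),"tau6",s["joint_positions"][5].round(1),"open",s["opening"],s["force"].round(1))
E
python3 st.py
```

```text
t 15.1333 pos [0.6037 0.2632 0.1001] r 0.0546 th -30.1 push cw 9.74 radial F out -0.58 tooly yaw 55.5 tau6 -41.9 open 0.2674522622782064 [ 4.4  8.7 -1.5]
```

Call:
{"name": "send_rows", "arguments": {
  "plan": [
    [255,0.0001,-0.00275,0,0.05],
    [255,0.0001,-0.00275,0,0.05],
    [255,0.0001,-0.00275,0,0.05],
    [255,0.0001,-0.00275,0,0.05],
    [255,0.0001,-0.00275,0,0.05],
    [255,0.0001,-0.00275,0,0.05],
    [255,0.0001,-0.00275,0,0.05],
    [255,0.0001,-0.00275,0,0.05]
  ]
}}

```text
time_s: 15.8
position: [0.5892, 0.2475, 0.1001]
tcp_rot: [[-0.539, 0.842, 0.008], [0.842, 0.539, 0.004], [-0.001, 0.009, -1.0]]
force: [5.8, 6.7, -4.7]
opening: 0.271
grasp_force: 30.0
```

```bash
python3 st.py
```

```text
t 15.8 pos [0.5892 0.2475 0.1001] r 0.0542 th -52.7 push cw 8.7 radial F out -1.86 tooly yaw 32.6 tau6 -20.0 open 0.27104512193014507 [ 5.8  6.7 -4.7]
```

Call:
{"name": "send_rows", "arguments": {
  "plan": [
    [255,0.0001,-0.00275,0,0.05],
    [255,0.0001,-0.00275,0,0.05],
    [255,0.0001,-0.00275,0,0.05],
    [255,0.0001,-0.00275,0,0.05],
    [255,0.0001,-0.00275,0,0.05],
    [255,0.0001,-0.00275,0,0.05]
  ]
}}

```text
time_s: 16.3
position: [0.5752, 0.2401, 0.1001]
tcp_rot: [[-0.266, 0.964, 0.01], [0.964, 0.266, 0.003], [-0.0, 0.01, -1.0]]
force: [8.7, 3.7, -5.4]
opening: 0.271
grasp_force: 30.0
```

```bash
python3 st.py
```

```text
t 16.3 pos [0.5752 0.2401 0.1001] r 0.0539 th -69.6 push cw 9.49 radial F out -0.45 tooly yaw 15.4 tau6 -3.1 open 0.2708299684623372 [ 8.7  3.7 -5.4]
```

Call:
{"name": "send_rows", "arguments": {
  "plan": [
    [255,0,-0.00275,0,0.05],
    [255,0,-0.00275,0,0.05],
    [255,0,-0.00275,0,0.05],
    [255,0,-0.00275,0,0.05]
  ]
}}

```text
time_s: 16.63
position: [0.565, 0.2375, 0.1001]
tcp_rot: [[-0.069, 0.998, 0.011], [0.998, 0.069, 0.002], [0.001, 0.011, -1.0]]
force: [9.6, 2.1, -6.6]
opening: 0.266
grasp_force: 30.0
```

```bash
python3 st.py
```

```text
t 16.6333 pos [0.565  0.2375 0.1001] r 0.0538 th -80.8 push cw 9.85 radial F out -0.55 tooly yaw 4.0 tau6 8.4 open 0.2664306469270237 [ 9.6  2.1 -6.6]
```

Call:
{"name": "send_rows", "arguments": {
  "plan": [
    [255,0,-0.00275,0,0.05],
    [255,0,-0.00275,0,0.05],
    [255,0,-0.00275,0,0.05]
  ]
}}

```text
time_s: 16.88
position: [0.557, 0.2368, 0.1001]
tcp_rot: [[0.08, 0.997, 0.011], [0.997, -0.08, 0.001], [0.002, 0.011, -1.0]]
force: [10.0, 1.7, -6.1]
opening: 0.265
grasp_force: 30.0
```

```bash
python3 st.py
```

```text
t 16.8833 pos [0.557  0.2368 0.1001] r 0.0538 th -89.3 push cw 10.0 radial F out -1.61 tooly yaw -4.6 tau6 17.2 open 0.2653000464388213 [10.   1.7 -6.1]
```

Call:
{"name": "send_rows", "arguments": {
  "plan": [
    [255,0,-0.00275,0,0.05],
    [255,0,-0.00275,0,0.05],
    [255,0,-0.00275,0,0.05]
  ]
}}

```text
time_s: 17.13
position: [0.5489, 0.2373, 0.1001]
tcp_rot: [[0.228, 0.974, 0.011], [0.974, -0.228, 0.0], [0.003, 0.011, -1.0]]
force: [10.6, 0.0, -7.1]
opening: 0.273
grasp_force: 30.0
```

```bash
python3 st.py
```

```text
t 17.1333 pos [0.5489 0.2373 0.1001] r 0.0538 th -98.0 push cw 10.53 radial F out -1.52 tooly yaw -13.2 tau6 26.0 open 0.2730495045955168 [10.6  0.  -7.1]
```

Call:
{"name": "send_rows", "arguments": {
  "plan": [
    [255,0.0001,-0.00275,0,0.05],
    [255,0.0001,-0.00275,0,0.05],
    [255,0.0001,-0.00275,0,0.05]
  ]
}}

```text
time_s: 17.38
position: [0.541, 0.239, 0.1001]
tcp_rot: [[0.37, 0.929, 0.011], [0.929, -0.37, -0.001], [0.003, 0.01, -1.0]]
force: [9.7, -3.8, -6.1]
opening: 0.269
grasp_force: 30.0
```

```bash
python3 st.py
```

```text
t 17.3833 pos [0.541  0.239  0.1001] r 0.0538 th -106.6 push cw 10.36 radial F out 0.91 tooly yaw -21.7 tau6 35.0 open 0.2688692631888563 [ 9.7 -3.8 -6.1]
```

Call:
{"name": "send_rows", "arguments": {
  "plan": [
    [255,0.0001,-0.00275,0,0.05],
    [255,0.0001,-0.00275,0,0.05],
    [255,0.0001,-0.00275,0,0.05]
  ]
}}

```text
time_s: 17.63
position: [0.5338, 0.2418, 0.1001]
tcp_rot: [[0.504, 0.863, 0.011], [0.864, -0.504, -0.003], [0.003, 0.011, -1.0]]
force: [10.2, -6.7, -6.7]
opening: 0.269
grasp_force: 30.0
```

```bash
python3 st.py
```

```text
t 17.6333 pos [0.5338 0.2418 0.1001] r 0.0538 th -114.8 push cw 12.05 radial F out 1.84 tooly yaw -30.3 tau6 44.2 open 0.26940029651985314 [10.2 -6.7 -6.7]
```

Call:
{"name": "send_rows", "arguments": {
  "plan": [
    [255,0.0001,-0.00275,0,0.05],
    [255,0.0001,-0.00275,0,0.05]
  ]
}}

```text
time_s: 17.8
position: [0.5291, 0.2442, 0.1001]
tcp_rot: [[0.588, 0.809, 0.01], [0.809, -0.588, -0.004], [0.003, 0.011, -1.0]]
force: [9.0, -9.7, -4.6]
opening: 0.27
grasp_force: 30.0
```

```bash
python3 st.py
```

```text
t 17.8 pos [0.5291 0.2442 0.1001] r 0.0539 th -120.4 push cw 12.71 radial F out 3.8 tooly yaw -36.0 tau6 50.3 open 0.2701677222557961 [ 9.  -9.7 -4.6]
```

Call:
{"name": "send_rows", "arguments": {
  "plan": [
    [255,-0.0003,-0.00275,0,0.05],
    [255,-0.0003,-0.00275,0,0.05]
  ]
}}

```text
time_s: 17.97
position: [0.5247, 0.2469, 0.1001]
tcp_rot: [[0.665, 0.746, 0.011], [0.746, -0.665, -0.004], [0.004, 0.011, -1.0]]
force: [11.2, -10.4, -4.6]
opening: 0.27
grasp_force: 30.0
```

```bash
python3 st.py
```

```text
t 17.9667 pos [0.5247 0.2469 0.1001] r 0.054 th -125.9 push cw 15.16 radial F out 1.84 tooly yaw -41.7 tau6 56.4 open 0.2699188847122357 [ 11.2 -10.4  -4.6]
```

Call:
{"name": "send_rows", "arguments": {
  "plan": [
    [255,-0.0001,-0.0014,0,0.025],
    [255,-0.0001,-0.0014,0,0.025]
  ]
}}

```text
time_s: 18.13
position: [0.5226, 0.2485, 0.1001]
tcp_rot: [[0.701, 0.713, 0.011], [0.713, -0.701, -0.004], [0.004, 0.011, -1.0]]
force: [10.7, -10.2, -5.5]
opening: 0.265
grasp_force: 30.0
```

```bash
python3 st.py
```

```text
t 18.1333 pos [0.5226 0.2485 0.1001] r 0.054 th -128.8 push cw 14.69 radial F out 1.26 tooly yaw -44.5 tau6 59.5 open 0.26517499919279597 [ 10.7 -10.2  -5.5]
```

Call:
{"name": "send_rows", "arguments": {
  "plan": [
    [255,-0.0001,-0.0014,0,0.025],
    [255,-0.0001,-0.0014,0,0.025]
  ]
}}

```text
time_s: 18.3
position: [0.5206, 0.2501, 0.1001]
tcp_rot: [[0.736, 0.677, 0.011], [0.677, -0.736, -0.005], [0.005, 0.011, -1.0]]
force: [11.8, -10.4, -4.5]
opening: 0.269
grasp_force: 30.0
```

```bash
python3 st.py
```

```text
t 18.3 pos [0.5206 0.2501 0.1001] r 0.0541 th -131.5 push cw 15.72 radial F out -0.08 tooly yaw -47.4 tau6 62.6 open 0.26850071984304125 [ 11.8 -10.4  -4.5]
```

Call:
{"name": "send_rows", "arguments": {
  "plan": [
    [255,0,-0.0014,0,0.025],
    [255,0,0,0,0]
  ]
}}

```text
time_s: 18.47
position: [0.5193, 0.2512, 0.1001]
tcp_rot: [[0.752, 0.659, 0.01], [0.659, -0.752, -0.005], [0.005, 0.01, -1.0]]
force: [10.1, -9.7, -5.2]
opening: 0.267
grasp_force: 30.0
```

```bash
python3 st.py
```

```text
t 18.4667 pos [0.5193 0.2512 0.1001] r 0.0541 th -133.3 push cw 14.02 radial F out 0.18 tooly yaw -48.8 tau6 64.1 open 0.266798175585564 [10.1 -9.7 -5.2]
```

Call:
{"name": "send_rows", "arguments": {
  "plan": [
    [200,0,0,0,0],
    [150,0,0,0,0],
    [100,0,0,0,0],
    [60,0,0,0,0],
    [60,0,0,0,0],
    [60,0,0,0,0],
    [60,0,0,0,0],
    [60,0,0,0,0],
    [60,0,0,0,0],
    [60,0,0,-0.01,0],
    [60,0,0,-0.03,0],
    [60,0,0,-0.04,0],
    [60,0,0,-0.04,0],
    [60,0,0,-0.03,0],
    [60,0,0,0,0],
    [60,0,0,0,0],
    [60,0,0,0,0]
  ]
}}

```text
time_s: 19.88
position: [0.513, 0.2543, 0.2499]
tcp_rot: [[0.753, 0.658, -0.0], [0.658, -0.753, -0.0], [-0.0, -0.0, -1.0]]
force: [-0.3, -0.6, -0.6]
opening: 0.765
grasp_force: 0.0
```

```bash
python3 snap.py w7
python3 - <<'E'
from h import *
p,d=capture("top");c=calibration("top");q=np.load("top0.npz")["p"]
m=p.max(2)<75
m[:170]=0;m[225:]=0;m[:,:115]=0;m[:,180:]=0
w=np.array([.5564,.2906])
for a,ce,l in blobs(m,15):
    k=onplane(c,ce,.11)[0,:2];v=k-w;print(a,ce.round(1),k.round(4),np.linalg.norm(v).round(4),np.degrees(np.arctan2(v[1],v[0])).round(1))
for n,(r0,r1,c0,c1) in dict(mallet=(115,160,262,300),offcut=(120,155,195,240),cup=(240,275,355,400)).items():
    print(n,np.abs(p[r0:r1,c0:c1].astype(int)-q[r0:r1,c0:c1]).mean().round(2))
E
```

```text
19.8833 [0.513  0.2543 0.2499] [[0.753, 0.658, -0.0], [0.658, -0.753, -0.0], [-0.0, -0.0, -1.0]] [15.2 25.3 88.9 -0.  65.9 64. ] [-0.3 -0.6 -0.6]
1413 [137.1 201.4] [0.5456 0.3032] 0.0166 130.7
mallet 6.77
offcut 5.73
cup 20.55
```

Call:
{"name": "send_rows", "arguments": {
  "plan": [
    [60,-0.03,0,0,0],
    [60,-0.03,0,0,0],
    [60,-0.03,0,0,0],
    [60,-0.03,0,0,0],
    [60,0,0,0,0],
    [60,0,0,0,0],
    [60,0,0,0,0],
    [60,0,0,0,0]
  ]
}}

```text
time_s: 20.65
position: [0.4246, 0.1759, 0.2495]
tcp_rot: [[0.753, 0.658, 0.0], [0.658, -0.753, 0.0], [0.001, 0.0, -1.0]]
force: [0.0, -0.7, 0.5]
opening: 0.763
grasp_force: 0.0
```

```bash
python3 snap.py w8
cat > m8.py <<'E'
from h import *
import pickle
s,c,p,d=pickle.load(open("w8.pkl","rb"));h=cv2.cvtColor(p,cv2.COLOR_BGR2HSV)
w=np.array([.5564,.2906]);b,g,r=[p[...,i].astype(int) for i in range(3)]
m=p.max(2)<80;m[205:]=0
for a,ce,l in blobs(m,150):
    k=onplane(c,ce,.12,True)[0,:2];v=k-w;print(a,ce.round(1),k.round(4),np.linalg.norm(v).round(4),np.degrees(np.arctan2(v[1],v[0])).round(1))
a,ce,l=max(blobs((r>120)&(g<80)&(b<80)),key=lambda q:q[0]);print("red",a,ce.round(1))
q=cv2.imread("pics/scene0.png");t,_=capture("scene");cv2.imwrite("pics/s8.png",t)
for n,(r0,r1,c0,c1) in dict(mallet=(195,275,270,305),offcut=(203,238,318,365),cup=(203,250,87,127)).items():
    print(n,np.median(np.abs(q[r0:r1,c0:c1].astype(int)-t[r0:r1,c0:c1])),cv2.phaseCorrelate(cv2.cvtColor(q[r0:r1,c0:c1],6).astype(np.float32),cv2.cvtColor(t[r0:r1,c0:c1],6).astype(np.float32)))
E
python3 m8.py
```

```text
20.65 [0.4246 0.1759 0.2495] [[0.753, 0.658, 0.0], [0.658, -0.753, 0.0], [0.001, 0.0, -1.0]] [  8.5  16.4 104.1   0.   59.4  57.4] [ 0.  -0.7  0.5]
1376 [14.3 20.8] [0.3906 0.5238] 0.2861 125.4
545 [444.  66.] [0.6582 0.107 ] 0.2099 -61.0
546 [259.1  58.6] [0.5189 0.2488] 0.0561 -131.9
398 [298.  80.] [0.5278 0.2087] 0.0867 -109.2
313 [390.  122.3] [0.5634 0.1139] 0.1769 -87.7
red 1816 [233.   28.2]
mallet 2.0 ((-0.010472876651473229, -0.0884843201237615), 0.9368910527891583)
offcut 2.0 ((-0.042682008265099824, -0.00966377850892286), 1.0171683932896014)
cup 5.0 ((12.914027722236142, 14.037313511806897), 0.036118909468253454)
```

Run:
```python
from h import *
q=np.load("scene0.npz")["d"];p,t=capture("scene");a=q[203:250,87:127];b=t[203:250,87:127]
e=np.abs(a-b)[(a>0)&(b>0)];print(np.median(e),np.percentile(e,90),(e>.01).mean())
```

```text
0.001958847 0.004905343 0.0016129032258064516
```

The scene depth shows the cup hasn't moved, so I'm handing in.

```bash
python3 -c "
from rig import *
print(hand_in())"
```

```text
the job is handed in; nothing more can be done
None
```

The blade is fitted in both yokes and released, the wheel is wound to an estimated 35 N (about 6 N over the drag at the knob) and let go, the mallet, offcut and cup have not moved, and the job was handed in at about 21 s of the 72 s allowed.

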